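# Press the lids on six tasting cups with the lidding jig

## Task

Six tasting cups with gummed lids stand in the lidding jig: take the orange pressing cover by its black handle, rest it level on the tips of the two steel pins about a centimetre short of its place, lined up with the jig, and slide it until it drops over the now hidden pins. Then press it fully down onto the pin shoulders, so that all six sprung cups go down, and finish while holding: keep hold of the cover and keep it pressed so that the gum takes. Leave the other things on the bench where they are.

Things in the scene. Friction and masses are not known exactly. Their poses are not given: they have to be found in the camera images.
- cover: Loose pressing cover, about 0.42 kg: orange plate 126 (x) x 164 (y) x 8 mm thick, flat underside, with a solid black handle block along its middle. Origin: centre of the underside; z up. Starts flat on the bench. The same either way round (half turn). Two blind sockets in its underside, not visible from above, fit over the jig's pins.
- cover_handle (a point): Middle of the top of the black handle block, 46 mm above the cover's underside. The block is 30 mm wide (cover x, the width to grip), 110 mm long (cover y), solid, with upright sides down to the plate, 38 mm tall above it.
- socket_a (a point): Mouth centre, in the cover's underside, of the socket at cover (x 0, y +26 mm): 14 mm across, 30 mm deep, mouth chamfered 2 mm. Hidden from above.
- socket_b (a point): The same for the socket at cover (x 0, y -26 mm).
- nest: Lidding jig, fixed to the bench: aluminium foot 150 (x) x 200 (y) mm, grey block with top 24 mm above the bench, holding 2 (x) by 3 (y) white cups with blue lids (45 mm across) at 52 mm pitch, lid tops 50 mm above the bench. Two steel pins stand up between the cups. Origin: centre of its underside, on the bench; z up. The jig stands left or right of the robot's middle, the cover on the other side.
- nest_home (a point): Point midway between the pins at the height of their shoulders, 46 mm above the bench: where the cover's origin is when pressed fully down, with the cover's y axis along the jig's y axis either way round. Resting on the pin tips, the cover's origin is 22 mm above this point; dropped on and lying on the lids, not yet pressed, 4 mm above.
- pin_left (a point): Centre of the tip of the pin at jig (x 0, y +26 mm), 68 mm above the bench. Pin 12 mm in diameter, its top 6 mm tapering to a flat 6 mm tip; its stop shoulder, 18 mm in diameter, is 46 mm above the bench.
- pin_right (a point): The same for the pin at jig (x 0, y -26 mm).
- seat0 (a joint): How far the cup at jig (x -26, y -52 mm) is pressed down on its spring, m: 0 free, 0.004 with the cover on the pin shoulders. Each spring pushes up with 1.1 N at 0 and 2.3 N at 0.004 (all six 14 N, of which the cover's weight bears about 4 N) and lifts the cup again when let go.
- seat1 (a joint): How far the cup at jig (x -26, y +0 mm) is pressed down on its spring, m: 0 free, 0.004 with the cover on the pin shoulders. Spring as seat0.
- seat2 (a joint): How far the cup at jig (x -26, y +52 mm) is pressed down on its spring, m: 0 free, 0.004 with the cover on the pin shoulders. Spring as seat0.
- seat3 (a joint): How far the cup at jig (x +26, y -52 mm) is pressed down on its spring, m: 0 free, 0.004 with the cover on the pin shoulders. Spring as seat0.
- seat4 (a joint): How far the cup at jig (x +26, y +0 mm) is pressed down on its spring, m: 0 free, 0.004 with the cover on the pin shoulders. Spring as seat0.
- seat5 (a joint): How far the cup at jig (x +26, y +52 mm) is pressed down on its spring, m: 0 free, 0.004 with the cover on the pin shoulders. Spring as seat0.
- tray: White open sample tray 150 (x) x 250 (y) x 45 mm at the far side of the bench, with three empty cups in it; bystander. Origin: centre of its underside
- lid_stack: Stack of spare blue lids, 45 mm across and 42 mm high, between jig and cover; bystander. Origin: centre of its underside
- timer: Flat white kitchen-style timer 50 x 66 x 18 mm; bystander. Origin: centre of its underside
- water_bottle: Clear rinse-water bottle, 64 mm across, 190 mm high, on the left; bystander. Origin: centre of its underside
- beaker: Empty glass beaker, 80 mm across, 100 mm high, on the right; bystander. Origin: centre of its underside
- spoon: Steel spoon lying on the right; bystander. Origin: under the middle of the spoon
Things that resemble listed ones, but are neither listed nor needed, are in the scene too. What is shaped like the nest but pink is not meant.

How it is judged (in metres and radians):
On the way, in this order (a step that is already met when the one before it is completed fails the run):
1. the cover rests level on the tips of the pins, 5 to 35 mm short of its place (contact force between cover and nest above 0.5 N and z of cover in the frame of nest_home between 0.018 and 0.027 m and horizontal distance between cover and nest_home between 0.005 and 0.035 m and angle between cover's own z axis and vertical below 0.1 rad), for 0.1 s.
2. the cover has dropped over both pins (horizontal distance between cover and nest_home below 0.003 m and angle between the y axis of cover and the y axis of nest, either way round below 0.06 rad and angle between cover's own z axis and vertical below 0.06 rad and z of cover in the frame of nest_home below 0.012 m), for 0.05 s.
At the end, for the whole second after the job is handed in: Through the last second the cover sits over both pins (within 3 mm, 0.06 rad, level to 0.06 rad), within 1.2 mm of the pin shoulders, every cup down more than 3 mm, over 9 N between cover and jig, fingers still bearing on the cover with over 3 N (horizontal distance between cover and nest_home below 0.003 m and angle between the y axis of cover and the y axis of nest, either way round below 0.06 rad and angle between cover's own z axis and vertical below 0.06 rad and z of cover in the frame of nest_home below 0.0012 m and value of joint each of seat0, seat1, seat2, seat3, seat4, seat5 above 0.003 m and contact force between cover and nest above 9 N and contact force between the fingers and cover above 3 N); the arm keeps its last pose, push and grip.
It fails at once if another thing on the bench is shifted by more than 30 mm (distance of any of tray, lid_stack, timer, water_bottle, beaker, spoon from where it was at the start of the episode above 0.03 m).
It fails at once if the bottle, the beaker or the lid stack is tipped over (angle between any of water_bottle, beaker, lid_stack's own z axis and vertical above 0.5 rad).
It also fails if it takes over 48 s, if anything falls off the work surface, if the arm or the gripper's body presses on something with over 40 N, if the wrist force passes 120 N, or if a joint passes its speed limit or range.

## Robot

A 6-joint arm with a two-finger parallel gripper is mounted at the origin on the work surface. World frame = base frame: x ahead of the robot, y to its left, z up, the work surface at z = 0. Lengths are in mm, angles in rad, forces in N, time in s.
With the tool pointing down it reaches from about 325 to 875 mm from the base axis. Payload 4.4 kg.
Tool frame: the origin (TCP) lies on the centre line of the jaws, within the pads' length; the fingertips stand ahead of it and the grasp point (between the pads) lies 6 mm ahead of it (ctrl.tcp_to_tips is the z of the fingertips in the tool frame, in mm); z points along the fingers, y is the direction in which the jaws open and shut (so a half turn about z gives the same grasp; the last joint's range is limited). The gripper opens to 85 mm and grips with 20 to 120 N. Pads are 22 mm wide; open, the fingers measure 114 mm over their backs; the gripper's body (76 mm by 85 mm) begins 54 mm behind the grasp point. The pads swing forward as they close: fully open they stand 13 mm farther back than shut.
Start: joints at [-0.15, 0.207, 1.542, -0, 1.393, -0.15], TCP at [575.002, -0.012, 216.382] pointing down, gripper open.
Joint ranges: [-2.73, 2.73], [-0.86, 2.22], [0.23, 2.46], [-1.11, 4.25], [0.08, 2.63], [-2.82, 2.82]. Speed limits (rad/s): [2.79, 2.79, 3.14, 3.14, 3.14, 3.14].

## Interface

Orientations are given as a 3x3 rotation matrix whose columns are the frame's x, y, z axes.
In Python, from plant import ctrl, sensors, optics gives the robot as it stands. Calls block until the motion is done:
- ctrl.move_ptp(position, orientation): joint-space move of the TCP to a pose.
- ctrl.move_l(position, rot=None, vel=150, threshold=None): straight line of the TCP; rot=None keeps the orientation; vel is the mean speed in mm/s. With threshold (N) it stops when the force on the tool has changed by that much, and returns True; else False.
- ctrl.set_joints(angles): joint-space move.
- ctrl.gripper_to(opening, force=None): finger opening in mm; force is the grip in N (None keeps the last); returns when the fingers have stopped.
- ctrl.hold(seconds).
- ctrl.solve_ik(position, orientation): joint angles nearest the present ones, or None.
- sensors.read_state(): the state.
- optics.grab_frame(name): name is "scene" or "side" or "wrist"; returns (picture, depth): 480x640x3 uint8, red, green, blue; 480x640 float32, mm along the optical axis (not along the pixel's ray), 0 where there is no reading.
- optics.camera_params(name): a dict with "mtx" (3x3 intrinsics, pixels), "R" (3x3) and "t" (3): a world point X has camera coordinates R X + t; the wrist camera has in their place "T_tool_cam" (4x4, takes a point from camera to tool coordinates, whose origin is the TCP and whose axes are the flange's). Camera axes: x right, y down, z forward; pixel columns grow to the right and rows downward; lengths in mm; the calibration is good to about 2 mm. A picture is of the moment at which its call begins: read the wrist's pose just before it. camera_params takes no time and is no camera call.
A pose or a line that the arm cannot do raises ctrl.MotionError and nothing moves.
- ctrl.finish_job(): hands the job in, once; it reports no verdict.
The state is a dict: "t": time; "q": joint angles; "qvel": joint speeds; "tau": joint torques, N m; "eef_pos": TCP position; "eef_rot": TCP orientation; "force": force on the tool from outside, world axes, zero at the start; "wrist_torque": the same for the moment, N m; "grip_width": finger opening in mm.
Only numpy, scipy, OpenCV 4.12 (cv2) and the standard library are available. Lean on these libraries where they do the work, as an engineer would, in place of code of your own. Each camera call takes 0.05 s, during which the arm holds its last target.

## Working session

There is one attempt and no reset: what is moved stays moved. The work goes in short steps, each a Python script; the robot and the scene stay as the last script left them, time stands still between calls to the robot, and variables do not carry over. Pictures are saved under pics/ and viewed, and the job is handed in when it is done.

```bash
ls; mkdir -p pics; python3 - <<'E'
from plant import ctrl,sensors,optics
import cv2,numpy as np
for n in ["scene","side"]:
    p,d=optics.grab_frame(n); cv2.imwrite(f"pics/{n}0.png",p[:,:,::-1]); np.save(f"pics/{n}0d.npy",d); np.save(f"pics/{n}0p.npy",p)
    c=optics.camera_params(n); np.savez(f"pics/{n}cam.npz",**c)
    print(n,c['mtx'].tolist(),(-c['R'].T@c['t']).round(0),c['R'][2].round(2))
print(optics.camera_params("wrist"),ctrl.tcp_to_tips); print(sensors.read_state())
E
```

```text
pics
scene [[481.67802582528276, 0.0, 317.52692393555594], [0.0, 481.67802582528276, 244.39690779630058], [0.0, 0.0, 1.0]] [1111. -798.  968.] [-0.45  0.59 -0.66]
side [[467.71078636599543, 0.0, 314.4341048933479], [0.0, 467.71078636599543, 239.6407650863953], [0.0, 0.0, 1.0]] [ 437. -876.  998.] [ 0.06  0.67 -0.74]
{'mtx': array([[332.42400546,   0.        , 319.70691442],
       [  0.        , 332.42400546, 245.0112651 ],
       [  0.        ,   0.        ,   1.        ]]), 'T_tool_cam': array([[ 1.03686939e-03, -9.51515325e-01, -3.07599594e-01,
         8.05462509e+01],
       [ 9.99999322e-01,  1.14953295e-03, -1.85076771e-04,
        -1.35753856e-01],
       [ 5.29699254e-04, -3.07599194e-01,  9.51515872e-01,
        -1.56810914e+02],
       [ 0.00000000e+00,  0.00000000e+00,  0.00000000e+00,
         1.00000000e+00]])} 25.0
{'t': 0.1, 'q': array([-1.50507742e-01,  2.07384459e-01,  1.54287461e+00,  2.77699620e-05,
        1.39353822e+00, -1.50517658e-01]), 'qvel': array([-2.33517713e-03, -2.61085309e-03, -5.15077295e-03, -2.02797455e-03,
       -9.30245770e-05, -1.91530158e-03]), 'tau': array([-6.50861111e-04, -3.84093010e+01, -2.92548752e+01, -2.51638894e-04,
        4.84987657e-03,  7.72491080e-05]), 'eef_pos': array([5.74242836e+02, 1.08209306e-01, 2.15283615e+02]), 'eef_rot': array([[-4.60007224e-06,  9.99997633e-01, -2.17561963e-03],
       [ 9.99999936e-01,  5.37806472e-06,  3.57590102e-04],
       [ 3.57600956e-04, -2.17561784e-03, -9.99997569e-01]]), 'force': array([-0.22357162, -0.25205574,  0.22197624]), 'wrist_torque': array([ 0.0554925 ,  0.01004857, -0.01945699]), 'grip_width': 85.4865439498066}
```

View pics/scene0.png

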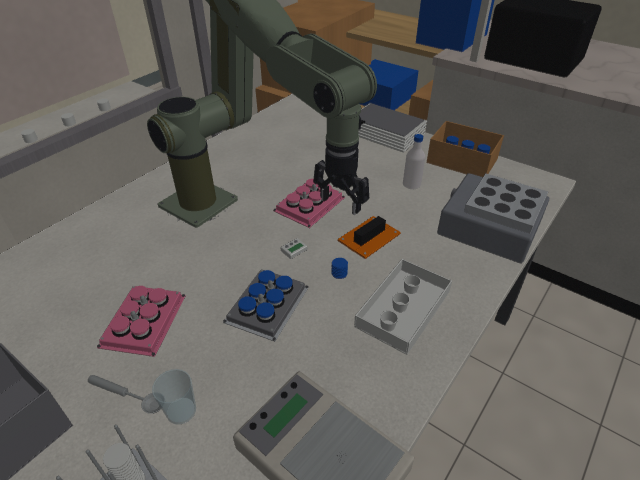

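View pics/side0.png

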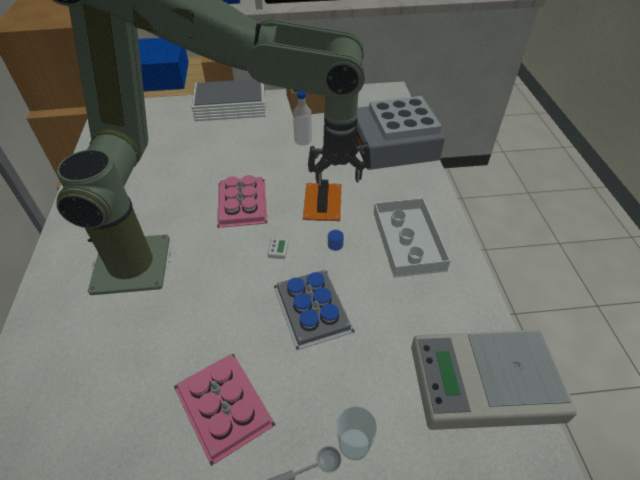

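The scene picture shows three jig shapes. Two are pink, at scene (310,200) and (142,318), and one is grey with blue lids, at scene (267,300) / side (313,307). The grey one fits the description. The orange cover is at scene (370,236) / side (322,201). Next I'll take rough positions from depth and check enlarged crops.

```bash
cat > h.py <<'E'
import numpy as np,cv2
def cloud(p,d,K,R,t):
    v,u=np.mgrid[:480,:640]; d=d.astype(float)
    X=np.stack([(u-K[0,2])/K[0,0]*d,(v-K[1,2])/K[1,1]*d,d],-1)
    return (X-t)@R   # R^T (X-t)
E
python3 - <<'E'
from h import *
ims=[]
for n,(u,v) in {"scene":(310,270),"side":(320,250)}.items():
    c=np.load(f"pics/{n}cam.npz");p=np.load(f"pics/{n}0p.npy");d=np.load(f"pics/{n}0d.npy")
    W=cloud(p,d,c['mtx'],c['R'],c['t'])
    hsv=cv2.cvtColor(p,cv2.COLOR_RGB2HSV)
    ok=d>0
    o=ok&(hsv[...,0]>5)&(hsv[...,0]<20)&(hsv[...,1]>200)&(abs(W[...,2])<40)&(W[...,0]>300)
    q=W[o]; print(n,"orange",len(q),np.median(q,0).round(1)); 
    r=cv2.minAreaRect(q[q[:,2]<16][:,:2].astype(np.float32)); print(r)
    b=ok&(hsv[...,0]>105)&(hsv[...,0]<125)&(hsv[...,1]>150)&(W[...,2]<70)&(W[...,2]>20)&(W[...,0]>300)&(W[...,0]<800)
    k,l,s,ce=cv2.connectedComponentsWithStats(b.astype(np.uint8))
    for i in range(1,k):
        if s[i,4]>20:
            q=W[l==i]; q2=q[q[:,2]>np.percentile(q[:,2],60)-2]; print("blue",ce[i].round(),s[i,4],q2.mean(0).round(1),q[:,2].max().round(1))
    ims.append(cv2.resize(p[v-100:v+100,u-133:u+133],None,fx=1.5*1.9,fy=2.85,interpolation=cv2.INTER_CUBIC))
    cv2.imwrite(f"pics/{n}0crop.png",ims[-1][:,:,::-1])
E
```

```text
scene orange 792 [582.  163.1   7.8]
((558.0001220703125, 188.313232421875), (164.92190551757812, 117.96005249023438), 80.35690307617188)
blue [452. 139.] 74 [539.4 794.1  59.8] 64.7
blue [468. 144.] 79 [597.4 799.9  59.7] 63.0
blue [484. 148.] 79 [658.7 805.5  59.7] 65.5
blue [339. 265.] 208 [575.6   5.6  41.9] 48.7
blue [256. 291.] 550 [ 464.2 -214.5   50. ] 56.0
blue [279. 289.] 378 [ 508.1 -172.8   50. ] 54.6
blue [265. 310.] 212 [ 525.8 -248.8   50. ] 53.3
side orange 785 [551.6 180.1   8.3]
((558.4154052734375, 187.7100830078125), (160.4196319580078, 106.49712371826172), 80.46392822265625)
blue [335. 237.] 161 [574.3   4.8  42.8] 46.5
blue [315. 279.] 176 [ 502.1 -147.3   50.5] 55.5
blue [296. 285.] 182 [ 450.8 -159.6   50.4] 54.6
blue [322. 295.] 202 [ 513.6 -197.1   50.7] 55.7
blue [302. 300.] 211 [ 462.6 -209.7   50.6] 55.5
blue [329. 311.] 224 [ 525.6 -247.9   50.4] 54.5
blue [309. 317.] 234 [ 475.2 -259.9   50.7] 53.7
```

View pics/scene0crop.png

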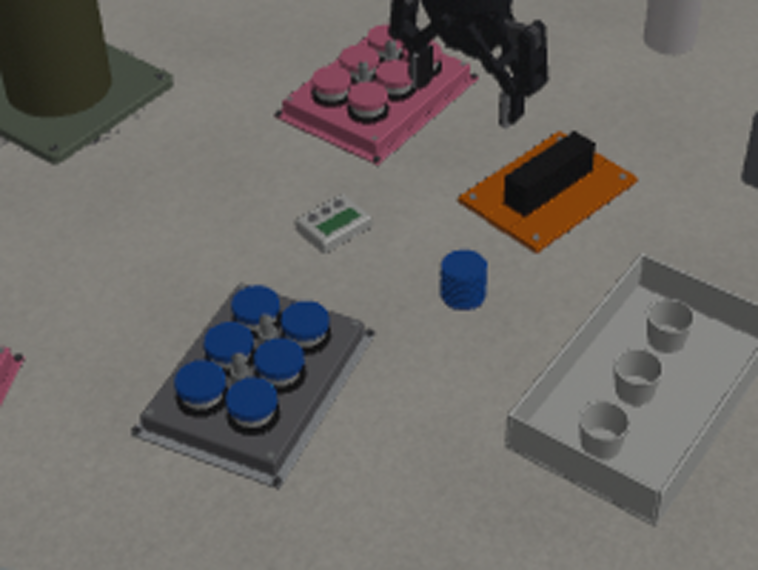

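View pics/side0crop.png

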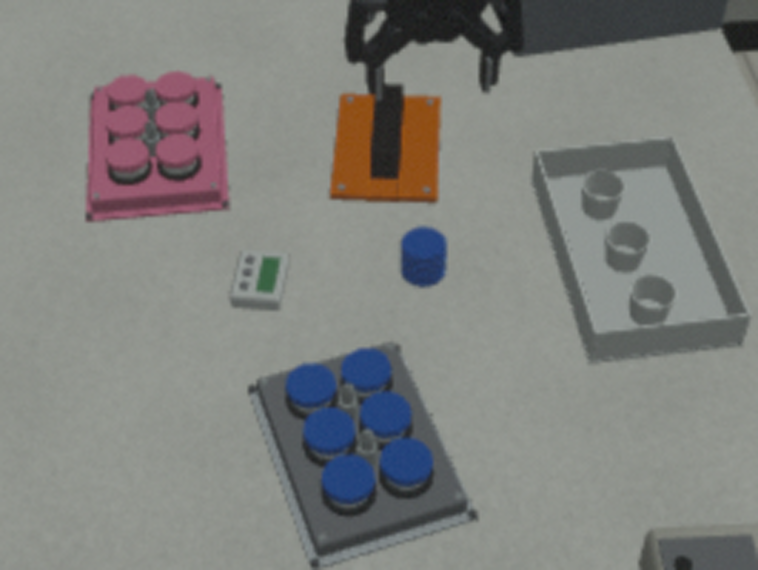

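The crops confirm it. The grey jig has six blue lids and two pins, at scene crop (267,325) and (240,365), and both pink jigs are out. Cover rough position is (558,188), jig (488,-204). Next I'll refine with the wrist camera from two places each.

```bash
cat >> h.py <<'E'
def Rz(a): # tool pointing down, tool y = (cos a, sin a) ; a=0 is start
    return np.array([[-np.sin(a),np.cos(a),0],[np.cos(a),np.sin(a),0],[0,0,-1.]])
def wshot(name):
    from plant import sensors,optics
    s=sensors.read_state(); p,d=optics.grab_frame("wrist"); c=optics.camera_params("wrist")
    T=np.eye(4);T[:3,:3]=s['eef_rot'];T[:3,3]=s['eef_pos'];T=T@c['T_tool_cam']
    R=T[:3,:3].T;t=-R@T[:3,3]
    np.savez(f"pics/{name}.npz",p=p,d=d,mtx=c['mtx'],R=R,t=t); cv2.imwrite(f"pics/{name}.png",p[:,:,::-1])
    return s
E
python3 - <<'E'
from h import *
from plant import ctrl,sensors
for n,pos in [("c1",(558,150,240)),("c2",(590,200,240)),("j1",(488,-240,240)),("j2",(520,-190,240))]:
    ctrl.move_ptp(pos,Rz(0)); ctrl.hold(0.2); s=wshot(n); print(n,s['t'],s['eef_pos'].round(1))
E
python3 -c "
import cv2,numpy as np
a=[cv2.imread(f'pics/{n}.png') for n in ['c1','c2','j1','j2']]
cv2.imwrite('pics/w1.png',cv2.resize(np.vstack([np.hstack(a[:2]),np.hstack(a[2:])]),(800,600),interpolation=cv2.INTER_AREA))"
```

```text
c1 0.9583 [558.1 148.6 239.5]
c2 1.5583 [589.7 199.  239.9]
j1 3.4667 [ 488.5 -239.2  240. ]
j2 4.0667 [ 519.7 -190.6  240. ]
```

View pics/w1.png

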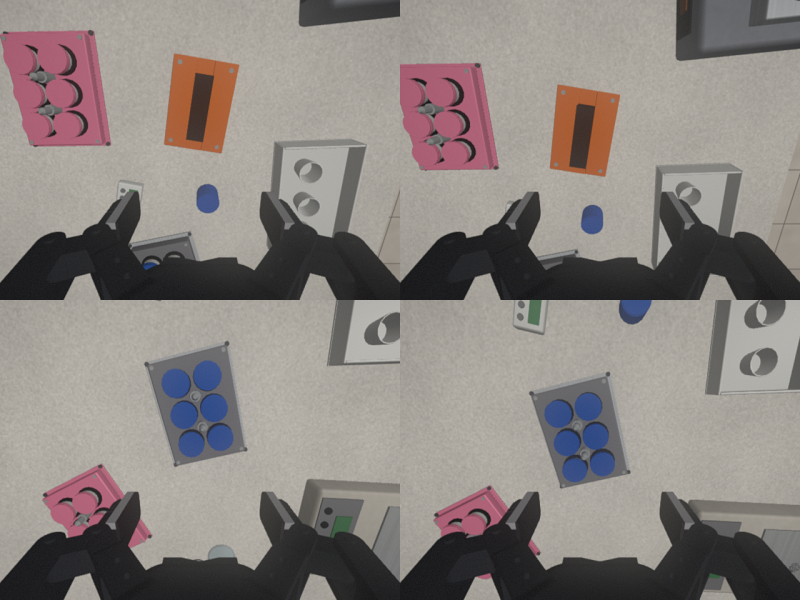

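The wrist views show the cover (orange with the dark handle, top row, near the middle) and the grey jig with its two grey pins between blue lids (bottom row, near (195,398), (203,428) in the mosaic). Now the measuring: contours by colour, pixels turned into rays, then triangulated.

```bash
cat >> h.py <<'E'
def load(n):
    c=np.load(f"pics/{n}.npz"); return {k:c[k] for k in c.files}
def ray(c,uv,z): # intersect with plane z
    o=-c['R'].T@c['t']; r=c['R'].T@np.linalg.inv(c['mtx'])@np.array([uv[0],uv[1],1.]); s=(z-o[2])/r[2]; return o+s*r
def tri(cs,uvs):
    A=[];b=[]
    for c,uv in zip(cs,uvs):
        o=-c['R'].T@c['t']; r=c['R'].T@np.linalg.inv(c['mtx'])@np.array([uv[0],uv[1],1.]);r/=np.linalg.norm(r)
        P=np.eye(3)-np.outer(r,r);A.append(P);b.append(P@o)
    A=np.vstack(A);b=np.hstack(b); x=np.linalg.lstsq(A,b,rcond=None)[0]; return x,np.abs(A@x-b).max()
E
python3 - <<'E'
from h import *
C=[load('c1'),load('c2')]; quads=[]
for c in C:
    hsv=cv2.cvtColor(c['p'],cv2.COLOR_RGB2HSV); W=cloud(c['p'],c['d'],c['mtx'],c['R'],c['t'])
    m=((hsv[...,0]>5)&(hsv[...,0]<20)&(hsv[...,1]>180)&(W[...,2]<30)&(W[...,0]<700)).astype(np.uint8)
    k,l,s,_=cv2.connectedComponentsWithStats(m); i=1+s[1:,4].argmax()
    cn=max(cv2.findContours((l==i).astype(np.uint8),0,1)[0],key=len); h=cv2.convexHull(cn)
    q=cv2.approxPolyDP(h,8,True)[:,0]; q=q[np.argsort(np.arctan2(*(q-q.mean(0)).T[::-1]))]; quads.append(q)
    P=np.array([ray(c,u,8) for u in q])[:,:2]; print(q.tolist(),P.round(1).tolist(),P.mean(0).round(1),[np.linalg.norm(P[j]-P[j-1]).round(1) for j in range(4)])
    plate=W[l==i]; print(" plate z depth",np.median(plate[:,2]).round(1), cv2.minAreaRect(np.array([ray(c,u[0],8)[:2] for u in cn],np.float32)))
    hm=(W[...,2]>41)&(W[...,2]<51)&(hsv[...,2]<90)&(abs(W[...,0]-558)<60)&(abs(W[...,1]-188)<90)
    print(" handle",hm.sum(),np.median(W[hm],0).round(1),cv2.minAreaRect(W[hm][:,:2].astype(np.float32)))
if len(quads[0])==len(quads[1])==4:
    for a,b in zip(*quads): print("tri",tri(C,[a,b]))
C=[load('j1'),load('j2')]
for c in C:
    hsv=cv2.cvtColor(c['p'],cv2.COLOR_RGB2HSV); W=cloud(c['p'],c['d'],c['mtx'],c['R'],c['t'])
    m=((hsv[...,0]>105)&(hsv[...,0]<125)&(hsv[...,1]>150)&(abs(W[...,2]-50)<4)&(W[...,1]<-100)).astype(np.uint8)
    k,l,s,ce=cv2.connectedComponentsWithStats(m); L=[]
    for i in range(1,k):
        if s[i,4]>200: (x,y),r=cv2.minEnclosingCircle(W[l==i][:,:2].astype(np.float32)); L.append((x,y,np.median(W[l==i][:,2])))
    L=np.array(L);print(L.round(1).tolist(),L.mean(0).round(1))
    # pin tips via depth
    t=(W[...,2]>60)&(W[...,2]<75)&(abs(W[...,0]-488)<60)&(abs(W[...,1]+203)<60)
    k,l,s,ce=cv2.connectedComponentsWithStats(t.astype(np.uint8))
    for i in range(1,k): print(" pin",s[i,4],ce[i].round(1),W[l==i].mean(0).round(1),W[l==i][:,2].max())
ims=[cv2.resize(c['p'][v-50:v+50,u-50:u+50],(400,400),interpolation=cv2.INTER_CUBIC) for c,(u,v) in zip(C,[(318,180),(285,210)])]
cv2.imwrite('pics/pins.png',np.hstack(ims)[:,:,::-1])
E
```

```text
Traceback (most recent call last):
IndexError: index 2 is out of bounds for axis 0 with size 2
```

```bash
cat > m.py <<'E'
from h import *
C=[load('c1'),load('c2')]; quads=[]
for c in C:
    hsv=cv2.cvtColor(c['p'],cv2.COLOR_RGB2HSV); W=cloud(c['p'],c['d'],c['mtx'],c['R'],c['t'])
    m=((hsv[...,0]>5)&(hsv[...,0]<20)&(hsv[...,1]>180)).astype(np.uint8); m[:60]=0
    k,l,s,_=cv2.connectedComponentsWithStats(m); i=1+s[1:,4].argmax(); print(s[i])
    cn=max(cv2.findContours((l==i).astype(np.uint8),0,1)[0],key=len); h=cv2.convexHull(cn)
    q=cv2.approxPolyDP(h,8,True)[:,0]; q=q[np.argsort(np.arctan2(*(q-q.mean(0)).T[::-1]))]; quads.append(q)
    P=np.array([ray(c,u,8) for u in q])[:,:2]; print(q.tolist(),P.round(1).tolist(),P.mean(0).round(1),[np.linalg.norm(P[j]-P[j-1]).round(1) for j in range(len(P))])
    plate=W[l==i]; print(" plate z depth",np.median(plate[:,2]).round(1), cv2.minAreaRect(np.array([ray(c,u[0],8)[:2] for u in cn],np.float32)))
    hm=(W[...,2]>41)&(W[...,2]<51)&(hsv[...,2]<90)&(abs(W[...,0]-558)<60)&(abs(W[...,1]-188)<90)
    if hm.sum(): print(" handle",hm.sum(),np.median(W[hm],0).round(1),cv2.minAreaRect(W[hm][:,:2].astype(np.float32)))
if len(quads[0])==len(quads[1])==4:
    for a,b in zip(*quads): print("tri",tri(C,[a,b]))
C=[load('j1'),load('j2')]
for c in C:
    hsv=cv2.cvtColor(c['p'],cv2.COLOR_RGB2HSV); W=cloud(c['p'],c['d'],c['mtx'],c['R'],c['t'])
    m=((hsv[...,0]>105)&(hsv[...,0]<125)&(hsv[...,1]>150)&(abs(W[...,2]-50)<4)&(W[...,1]<-100)).astype(np.uint8)
    k,l,s,ce=cv2.connectedComponentsWithStats(m); L=[]
    for i in range(1,k):
        if s[i,4]>200: (x,y),r=cv2.minEnclosingCircle(W[l==i][:,:2].astype(np.float32)); L.append((x,y,np.median(W[l==i][:,2])))
    L=np.array(L);print(L.round(1).tolist(),L.mean(0).round(1))
    t=(W[...,2]>60)&(W[...,2]<75)&(abs(W[...,0]-488)<60)&(abs(W[...,1]+203)<60)
    k,l,s,ce=cv2.connectedComponentsWithStats(t.astype(np.uint8))
    for i in range(1,k): print(" pin",s[i,4],ce[i].round(1),W[l==i].mean(0).round(1),W[l==i][:,2].max())
ims=[cv2.resize(c['p'][v-50:v+50,u-50:u+50],(400,400),interpolation=cv2.INTER_CUBIC) for c,(u,v) in zip(C,[(318,180),(285,210)])]
cv2.imwrite('pics/pins.png',np.hstack(ims)[:,:,::-1])
E
python3 m.py
```

```text
[332 161  10  33  81]
[[340, 161], [332, 193]] [[580.7, 203.7], [572.0, 167.4]] [576.4 185.5] [np.float64(37.3), np.float64(37.3)]
 plate z depth 7.4 ((577.0166015625, 185.4041748046875), (37.271732330322266, 7.419711112976074), 80.1851577758789)
 handle 2975 [557.1 196.2  45.5] ((556.708984375, 192.7093963623047), (108.88574981689453, 29.086734771728516), 80.86827087402344)
[306 206   7  14  29]
[[308, 206], [307, 219]] [[575.5, 202.3], [574.1, 186.5]] [574.8 194.4] [np.float64(15.8), np.float64(15.8)]
 plate z depth 7.3 ((576.5343627929688, 194.11831665039062), (15.77731990814209, 6.840337753295898), 79.99302673339844)
 handle 2652 [557.3 196.6  45.5] ((556.8689575195312, 192.83035278320312), (108.96964263916016, 29.40401268005371), 80.86565399169922)
[[499.4, -143.7, 49.5], [449.9, -155.2, 49.5], [511.2, -193.4, 49.5], [461.4, -205.1, 49.6], [522.5, -242.7, 49.5], [476.3, -250.0, 49.5]] [ 486.8 -198.3   49.5]
 pin 123 [311.5 155. ] [ 480.1 -174.7   63.4] 68.29894549063803
 pin 110 [323.4 206.2] [ 492.  -224.9   63.3] 69.24255535552301
[[499.7, -143.2, 49.5], [450.5, -155.2, 49.5], [511.5, -193.2, 49.5], [461.6, -205.1, 49.5], [521.2, -240.5, 49.5], [474.8, -252.8, 49.6]] [ 486.6 -198.3   49.5]
 pin 111 [281.3 204.2] [ 480.5 -174.4   63.3] 68.51214676001196
 pin 97 [294. 251.] [ 492.2 -224.6   63.5] 67.7284138278598
```

View pics/pins.png

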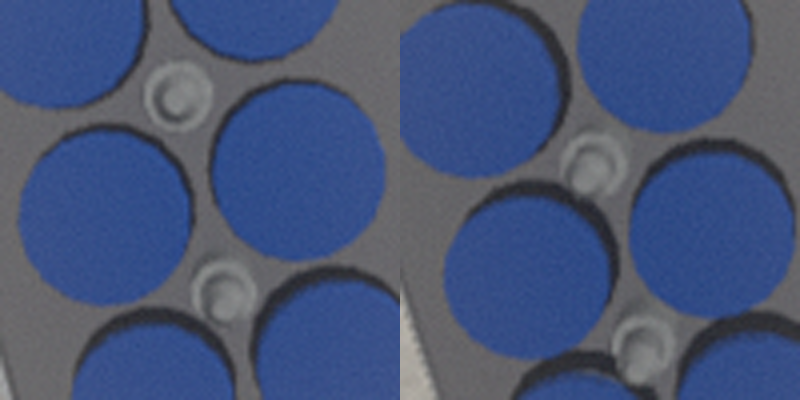

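Pins in the crops: (181,100) and (224,296) left, (594,172) and (643,352) right. The wrist and the fixed cameras disagree by about 5 mm in y for both cover and jig. That looks like a calibration bias, so I'll take a roughly half-turned wrist shot over the jig to separate it out.

```bash
python3 - <<'E'
from h import *
from plant import ctrl,sensors
C=[load('j1'),load('j2')]
for uvs in [[(313.3,155),(283.5,203)],[(324,204),(295.8,248)]]: 
    print("tri pin",tri(C,uvs), [ray(c,u,68).round(1) for c,u in zip(C,uvs)])
for n,pos,a in [("j3",(488,-165,240),np.pi-0.25),("j4",(488,-200,240),np.pi/2)]:
    for aa in (a,a-2*np.pi):
        q=ctrl.solve_ik(pos,Rz(aa)); print(aa,None if q is None else np.round(q,2))
    if q is None: continue
    ctrl.move_ptp(pos,Rz(a)); ctrl.hold(0.2); s=wshot(n); print(n,s['t'],s['eef_pos'].round(1))
E
cat > m2.py <<'E'
from h import *
import sys
from scipy.optimize import least_squares
G=np.array([(x,y) for x in(-26,26) for y in(-52,0,52)],float)
def jig(c):
    hsv=cv2.cvtColor(c['p'],cv2.COLOR_RGB2HSV); W=cloud(c['p'],c['d'],c['mtx'],c['R'],c['t'])
    m=((hsv[...,0]>105)&(hsv[...,0]<125)&(hsv[...,1]>150)&(abs(W[...,2]-50)<3)&(np.hypot(W[...,0]-487,W[...,1]+200)<110)).astype(np.uint8)
    k,l,s,ce=cv2.connectedComponentsWithStats(m); 
    L=np.array([W[l==i].mean(0) for i in range(1,k) if s[i,4]>200])
    def f(p):
        R=np.array([[np.cos(p[2]),-np.sin(p[2])],[np.sin(p[2]),np.cos(p[2])]]); g=G@R.T+p[:2]
        return (L[:,:2]-g[np.argmin(((L[:,None,:2]-g)**2).sum(-1),1)]).ravel()
    r=least_squares(f,[*L[:,:2].mean(0),0.23],loss='soft_l1'); return len(L),r.x.round(4),np.abs(r.fun).max().round(2),L[:,2].mean().round(1)
for n in sys.argv[1:]: print(n,jig(load(n)))
for n in ["side","scene"]:
    c=np.load(f"pics/{n}cam.npz");print(n,jig(dict(p=np.load(f"pics/{n}0p.npy"),d=np.load(f"pics/{n}0d.npy"),mtx=c['mtx'],R=c['R'],t=c['t'])))
E
python3 m2.py j1 j2 j3 j4
```

```text
tri pin (array([ 481.63688909, -175.20733076,   52.89325538]), np.float64(0.047496978326307726)) [array([ 482. , -174.5,   68. ]), array([ 483.3, -172.3,   68. ])]
tri pin (array([ 492.96259773, -225.27426103,   50.7787219 ]), np.float64(0.22707238479586067)) [array([ 492.5, -221.8,   68. ]), array([ 494.5, -219.7,   68. ])]
2.891592653589793 None
-3.391592653589793 None
1.5707963267948966 [-0.55  0.09  1.63 -0.    1.43 -2.12]
-4.71238898038469 [-0.55  0.09  1.63 -0.    1.43 -2.12]
j4 5.75 [ 488. -200.  240.]
j1 (6, array([ 4.870971e+02, -1.986261e+02,  2.927000e-01]), np.float64(10.58), np.float64(49.5))
j2 (6, array([ 4.873523e+02, -1.985254e+02,  2.822000e-01]), np.float64(10.43), np.float64(49.5))Traceback (most recent call last):
  File "m2.py", line 14, in <module>
    for n in sys.argv[1:]: print(n,jig(load(n)))
                                       ~~~~^^^
  File "h.py", line 16, in load
    c=np.load(f"pics/{n}.npz"); return {k:c[k] for k in c.files}
    fid = stack.enter_context(open(os.fspath(file), "rb"))
                              ~~~~^^^^^^^^^^^^^^^^^^^^^^^
FileNotFoundError: [Errno 2] No such file or directory: 'pics/j3.npz'
```

```bash
cat > m2.py <<'E'
from h import *
import sys
from scipy.optimize import least_squares
G=np.array([(x,y) for x in(-26,26) for y in(-52,0,52)],float)
def jig(c,z=50):
    hsv=cv2.cvtColor(c['p'],cv2.COLOR_RGB2HSV); 
    m=((hsv[...,0]>105)&(hsv[...,0]<125)&(hsv[...,1]>130)).astype(np.uint8)
    L=[]
    for cn in cv2.findContours(m,0,1)[0]:
        if cv2.contourArea(cn)<150: continue
        P=np.array([ray(c,u[0],z)[:2] for u in cn],np.float32)
        (x,y),r=cv2.minEnclosingCircle(P)
        if 20<r<30 and np.hypot(x-487,y+200)<110: e=cv2.fitEllipse(P); L.append((*e[0],*e[1]))
    L=np.array(L)
    def f(p):
        R=np.array([[np.cos(p[2]),-np.sin(p[2])],[np.sin(p[2]),np.cos(p[2])]]); g=G@R.T+p[:2]
        return (L[:,:2]-g[np.argmin(((L[:,None,:2]-g)**2).sum(-1),1)]).ravel()
    r=least_squares(f,[487,-200,0.23],loss='soft_l1'); return len(L),r.x.round(4),np.abs(r.fun).max().round(2),L[:,2:].mean(0).round(1)
if __name__=="__main__":
  for n in sys.argv[1:]: print(n,jig(load(n)))
  for n in ["side","scene"]:
    c=np.load(f"pics/{n}cam.npz");print(n,jig(dict(p=np.load(f"pics/{n}0p.npy"),d=np.load(f"pics/{n}0d.npy"),mtx=c['mtx'],R=c['R'],t=c['t'])))
E
python3 m2.py j1 j2 j4
python3 - <<'E'
from h import *
from plant import ctrl
for x,y in [(488,-165),(488,-190)]:
  for a in np.arange(1.5,4.8,.1):
    for k in (0,):
        q=ctrl.solve_ik((x,y,240),Rz(a))
        if q is not None and abs(q[5])>2.3: print(y,a.round(2),np.round(q[[0,5]],2))
E
```

```text
j1 (6, array([ 4.863629e+02, -1.989482e+02,  2.334000e-01]), np.float64(1.08), array([42.6, 43.5]))
j2 (6, array([ 4.868805e+02, -1.984529e+02,  2.333000e-01]), np.float64(0.78), array([42.4, 44.1]))
j4 (6, array([ 4.853205e+02, -1.995034e+02,  2.334000e-01]), np.float64(0.84), array([42.3, 43.1]))
side (6, array([ 4.887025e+02, -2.035097e+02,  2.285000e-01]), np.float64(0.63), array([41.7, 44.9]))
-165 1.9 [-0.49 -2.39]
-165 2.0 [-0.49 -2.49]
-165 2.1 [-0.49 -2.59]
-165 2.2 [-0.49 -2.69]
-165 2.3 [-0.49 -2.79]
-165 3.0 [-0.49  2.79]
-165 3.1 [-0.49  2.69]
-165 3.2 [-0.49  2.59]
-165 3.3 [-0.49  2.49]
-165 3.4 [-0.49  2.39]
-190 1.8 [-0.54 -2.34]
-190 1.9 [-0.54 -2.44]
-190 2.0 [-0.54 -2.54]
-190 2.1 [-0.54 -2.64]
-190 2.2 [-0.54 -2.74]
-190 3.0 [-0.54  2.75]
-190 3.1 [-0.54  2.65]
-190 3.2 [-0.54  2.55]
-190 3.3 [-0.54  2.45]
-190 3.4 [-0.54  2.35]Traceback (most recent call last):
  File "m2.py", line 22, in <module>
    c=np.load(f"pics/{n}cam.npz");print(n,jig(dict(p=np.load(f"pics/{n}0p.npy"),d=np.load(f"pics/{n}0d.npy"),mtx=c['mtx'],R=c['R'],t=c['t'])))
                        
[... 241 characters left out ...]
fun).max().round(2),L[:,2:].mean(0).round(1)
    return func(*args, **kwargs)
    vector_fun = VectorFunction(
        fun_wrapped,
    ...<6 lines>...
        workers=workers
    )
    self._update_fun()
    ~~~~~~~~~~~~~~~~^^
    self.f = self.fun_wrapped(xp_copy(self.x))
             ~~~~~~~~~~~~~~~~^^^^^^^^^^^^^^^^^
    return np.atleast_1d(self.fun(x))
                         ~~~~~~~~^^^
    return self.f(x, *self.args, **self.kwargs)
           ~~~~~~^^^^^^^^^^^^^^^^^^^^^^^^^^^^^^
  File "m2.py", line 17, in f
    return (L[:,:2]-g[np.argmin(((L[:,None,:2]-g)**2).sum(-1),1)]).ravel()
            ~^^^^^^
IndexError: too many indices for array: array is 1-dimensional, but 2 were indexed
```

View pics/j4.png

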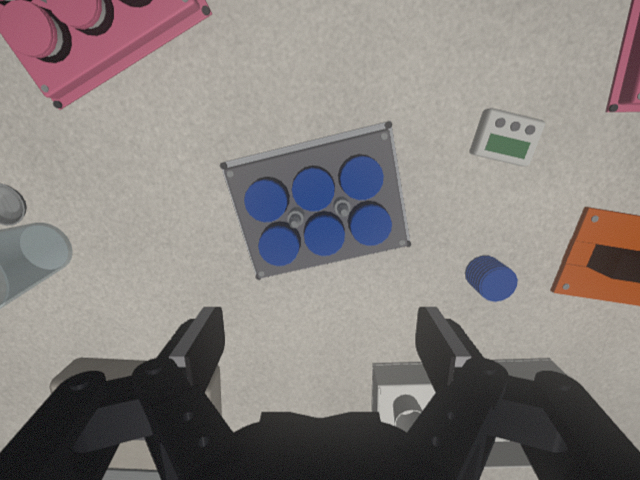

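The lid-grid fit agrees across the wrist views. Combining the two yaws leaves a wrist bias of about 1 mm in tool x, and this cancels between grasp and placing.
- **Jig:** about (486.4, -199.8), yaw 0.2334, residuals about 1 mm.
- **Cover:** about (556.6, 191.8), yaw -0.159; the handle measures 109 x 29 mm with its top at 45.5, which fits.

My hand-read pin triangulation gave about 52 mm on a short baseline (unreliable). Depth gave tip tops of 68–69 mm, so I keep 68. Next is the grasp.

```bash
python3 - <<'E'
from h import *
from plant import ctrl,sensors
def st(m): s=sensors.read_state(); print(m,s['t'],s['eef_pos'].round(1),s['force'].round(1),s['wrist_torque'].round(2),round(s['grip_width'],1))
a=-0.159; x,y=556.6,191.8
ctrl.move_ptp((x,y,140),Rz(a)); st('above')
print(ctrl.move_l((x,y,70),vel=150,threshold=8)); 
print(ctrl.move_l((x,y,38),vel=60,threshold=8)); st('down')
ctrl.gripper_to(20,100); ctrl.hold(0.3); st('grip')
ctrl.move_l((x,y,60),vel=60); ctrl.hold(0.2); st('lift'); wshot('g1')
E
```

```text
above 7.9167 [556.9 191.4 140.2] [0.4 0.5 0.7] [ 0.03 -0.02 -0.02] 85.5
False
False
down 9.2167 [556.6 191.8  37.8] [-0.8  0.1 -0.6] [ 0.02 -0.02 -0.05] 85.5
grip 10.15 [556.6 191.8  38. ] [-0.3 -0.8 -0.1] [ 0.   -0.06 -0.  ] 20.6
lift 10.8667 [556.2 191.7  59.6] [ 0.9 -0.1  0.5] [ 0.    0.01 -0.06] 20.1
```

View pics/g1.png

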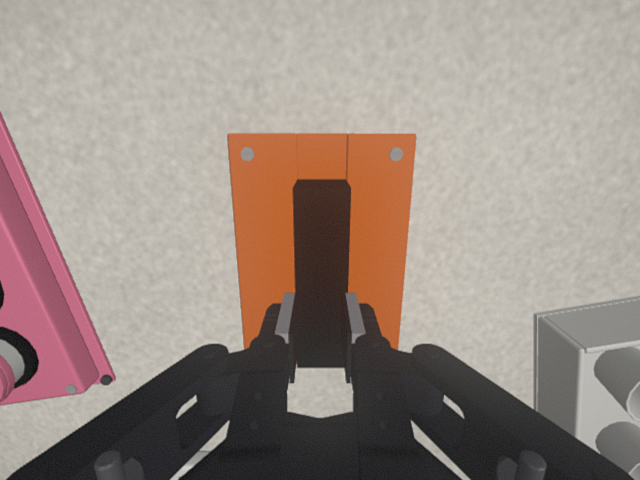

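The fingers stand either side of the handle mid-length, but the width reads 20 (as commanded, handle 30) and there is no weight on the wrist. I'll check whether the cover actually lifted.

```bash
python3 - <<'E'
from h import *
c=load('g1'); W=cloud(c['p'],c['d'],c['mtx'],c['R'],c['t'])
for uv in [(322,200),(322,240),(322,280),(322,330),(322,355),(270,200),(380,200),(240,280),(150,100),(285,310),(356,310),(345,375),(300,380),(320,400)]: print(uv,c['d'][uv[1],uv[0]],W[uv[1],uv[0]].round(1),c['p'][uv[1],uv[0]])
cv2.imwrite('pics/g1crop.png',cv2.resize(c['p'][220:440,200:450],(750,660)[:2] if 0 else (680,598),interpolation=cv2.INTER_CUBIC)[:,:,::-1])
E
```

```text
(322, 200) 171.72913 [564.8 240.8  45.8] [70 49 42]
(322, 240) 179.74167 [561.4 219.   44.5] [60 42 35]
(322, 280) 185.95918 [557.8 196.2  45.5] [57 41 38]
(322, 330) 197.17294 [552.7 163.8  44.3] [46 41 40]
(322, 355) 200.34761 [550.2 147.9  46.2] [42 41 38]
(270, 200) 209.83769 [531.5 239.1   8. ] [191 103  54]
(380, 200) 210.97295 [600.3 228.    6.8] [190 105  53]
(240, 280) 226.82358 [500.1 188.5   8. ] [186 101  55]
(150, 100) 199.59927 [ 4.711e+02  3.085e+02 -2.000e-01] [193 188 180]
(285, 310) 138.4052 [543.5 206.1  93. ] [114 108 109]
(356, 310) 137.65314 [572.7 201.8  93.7] [117 111 110]
(345, 375) 129.60222 [564.4 182.7 108.7] [114 112 107]
(300, 380) 262.6068 [524.3  93.7  -0.6] [191 186 177]
(320, 400) 268.33112 [ 5.369e+02  7.210e+01 -4.000e-01] [188 183 175]
```

View pics/g1crop.png

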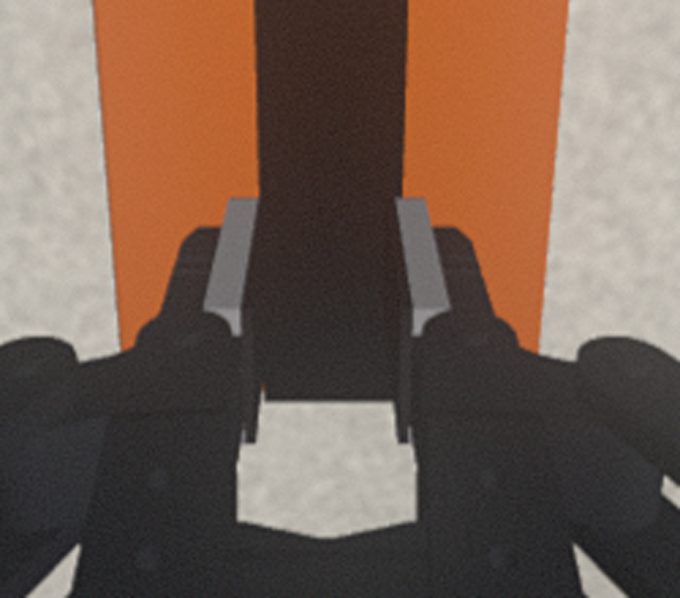

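The cover did not lift: its plate is still at z≈8 and the handle top at 45.5. I'll check where the fingertips really are in the tool frame.

```bash
python3 - <<'E'
from h import *
from plant import ctrl,optics,sensors
c=load('g1'); W=cloud(c['p'],c['d'],c['mtx'],c['R'],c['t'])
s=sensors.read_state(); 
T=lambda w:(s['eef_rot'].T@(w-s['eef_pos'])).round(1)
for u0,v0,u1,v1 in [(290,292,278,335),(351,292,360,335)]:
    for k in np.linspace(-.15,1,12):
        u=int(u0+k*(u1-u0));v=int(v0+k*(v1-v0)); print((u,v),T(W[v,u]),c['p'][v,u])
for f in (ctrl,optics): print([n for n in dir(f) if n[0]!='_'])
print(ctrl.tcp_to_tips)
E
```

```text
(291, 285) [-15.9 -20.2  52. ] [186  99  46]
(290, 290) [-19.2 -20.8  50.9] [189 101  49]
(289, 294) [ 12.1 -14.5 -18.6] [117 113 115]
(288, 299) [ 12.6 -14.4 -24.4] [116 110 112]
(286, 303) [ 12.2 -15.  -27.5] [116 110 111]
(285, 308) [ 11.9 -15.1 -31.4] [115 110 111]
(284, 312) [ 12.4 -15.1 -35.5] [116 111 110]
(283, 317) [ 12.4 -15.1 -39.5] [116 111 113]
(281, 321) [ 12.6 -15.5 -42.9] [115 111 111]
(280, 326) [ 12.6 -15.4 -46.6] [120 115 115]
(279, 330) [ 12.2 -15.6 -48.6] [118 113 115]
(278, 335) [ 13.5 -15.3 -54. ] [68 60 61]
(349, 285) [-15.5  19.6  51.3] [189 101  52]
(350, 290) [-20.4  20.6  53.5] [185  96  40]
(351, 294) [ 12.6  13.8 -19.4] [117 110 114]
(352, 299) [ 12.9  13.8 -25. ] [112 106 106]
(353, 303) [ 12.4  14.  -27.7] [117 112 111]
(354, 308) [ 12.9  13.9 -33.1] [116 109 110]
(355, 312) [ 12.2  14.1 -35.2] [115 111 111]
(356, 317) [ 12.3  14.1 -39.3] [114 108 109]
(357, 321) [ 12.2  14.2 -42.2] [114 108 110]
(358, 326) [ 12.2  14.2 -45.8] [115 109 111]
(359, 330) [ 12.3  14.2 -48.7] [115 110 112]
(360, 335) [ 12.1  14.2 -51.8] [106 102 103]
['MotionError', 'finish_job', 'gripper_to', 'hold', 'move_l', 'move_ptp', 'set_joints', 'solve_ik', 'tcp_to_tips']
['camera_params', 'grab_frame']
25.0
```

The wrist depth puts the fingertips at tool z≈-18, not the stated +25, a disagreement of about 43 mm. I'll check independently with the fixed cameras.

```bash
python3 - <<'E'
from h import *
from plant import optics,sensors
s=sensors.read_state(); print(s['eef_pos'].round(1),s['q'].round(4).tolist(),s['force'].round(1))
ims=[]
for n in ["scene","side"]:
    p,d=optics.grab_frame(n); c=optics.camera_params(n); np.savez(f"pics/{n}1.npz",p=p,d=d,mtx=c['mtx'],R=c['R'],t=c['t'])
    u=c['mtx']@(c['R']@s['eef_pos']+c['t']); u=(u[:2]/u[2]).astype(int); print(n,u)
    for off in (0,):
        q=p.copy(); cv2.drawMarker(q,tuple(int(i) for i in u),(255,255,255),1,6)
    ims.append(cv2.resize(q[u[1]-70:u[1]+50,u[0]-60:u[0]+60],(400,400),interpolation=cv2.INTER_CUBIC))
cv2.imwrite('pics/tips1.png',np.hstack(ims)[:,:,::-1])
E
```

```text
[556.2 191.7  59.6] [0.1849, 0.4057, 1.6354, -0.0, 1.1013, 0.3439] [-0.  -0.   0.4]
scene [370 221]
side [321 187]
```

View pics/tips1.png

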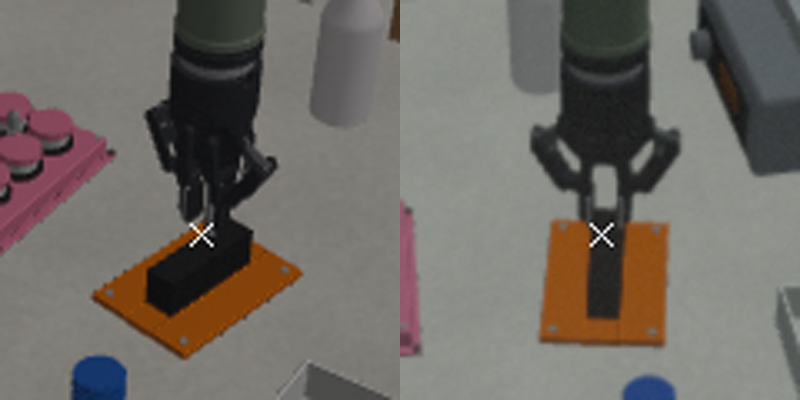

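The fixed cameras agree with the wrist camera: the white mark at the reported TCP is well below the true fingertips, which hang above the handle. The actual tips are about 18 mm behind the reported TCP (about 43 mm short of the stated 25), so I'll correct z by that amount and descend with a force guard.

```bash
python3 - <<'E'
from h import *
from plant import ctrl,sensors
def st(m): s=sensors.read_state(); print(m,s['t'],s['eef_pos'].round(1),s['force'].round(1),s['wrist_torque'].round(2),round(s['grip_width'],1))
x,y=556.6,191.8
ctrl.gripper_to(85); st('open')
print(ctrl.move_l((x,y,10),vel=80,threshold=8)); st('d1')
print(ctrl.move_l((x,y,-5),vel=40,threshold=6)); st('d2')
ctrl.gripper_to(20,100); st('grip')
ctrl.move_l((x,y,15),vel=60); ctrl.hold(0.2); st('lift'); wshot('g2')
E
```

```text
open 11.6667 [556.6 191.8  60. ] [0.4 0.  0.7] [0.02 0.06 0.04] 85.4
False
d1 12.4417 [556.8 191.8  10. ] [ 0.7 -0.4 -0.1] [ 0.03 -0.01 -0.05] 85.0
False
d2 12.9667 [556.3 191.7  -5.3] [-0.1  0.5 -0.4] [ 0.06  0.   -0.01] 85.1
grip 13.5167 [557.2 191.9  -4.6] [0.1 0.5 1.2] [-0.05 -0.04 -0.04] 28.6
lift 14.2 [556.1 191.7  14.5] [ 0.6 -0.9 -2.9] [ 0.01 -0.02  0.  ] 29.0
```

View pics/g2.png

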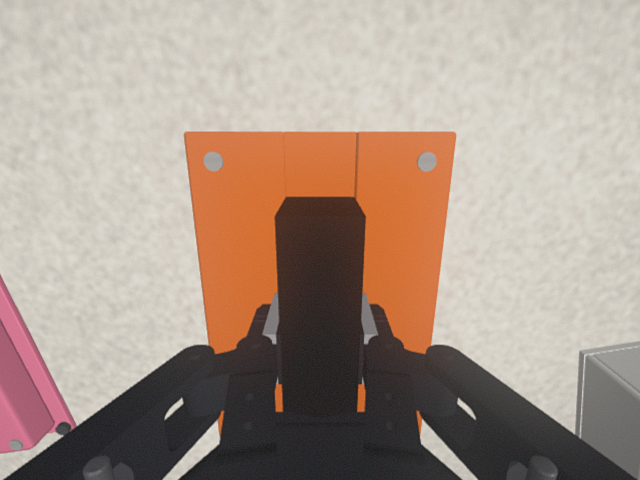

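Gripped: width 29, weight on the wrist about 3–4 N. I'll measure the cover in the hand from the far plate edge at pixels (185,132)-(456,132), then carry it over.

```bash
python3 - <<'E'
from h import *
c=load('g2'); W=cloud(c['p'],c['d'],c['mtx'],c['R'],c['t'])
E0=np.array([556.4,191.8,14.8]); R=Rz(-0.159); T=lambda w:(R.T@(np.asarray(w)-E0)).round(1)
hsv=cv2.cvtColor(c['p'],cv2.COLOR_RGB2HSV)
pm=(hsv[...,0]>5)&(hsv[...,0]<20)&(hsv[...,1]>140); pm[300:]=False
P=W[pm]; A=np.c_[P[:,:2],np.ones(len(P))]; k=np.linalg.lstsq(A,P[:,2],rcond=None)[0]; print("plate tilt",k[:2].round(4),"z med",np.median(P[:,2]).round(1))
zt=np.median(P[:,2])
for uv in [(185,132),(456,132),(213,161),(427,161)]: print(uv,T(ray(c,uv,zt)))
hm=(hsv[...,2]<80)&(W[...,2]>zt+33)&(W[...,2]<zt+42)
Q=W[hm]; print("handle z",np.median(Q[:,2]).round(1),cv2.minAreaRect(((Q-E0)@R)[:,:2].astype(np.float32)))
E
```

```text
plate tilt [0.0023 0.0339] z med 26.5
(185, 132) [ 82.5 -56.4 -11.7]
(456, 132) [ 82.6  55.5 -11.7]
(213, 161) [ 70.8 -45.9 -11.7]
(427, 161) [ 70.9  44.7 -11.7]
handle z 64.5 ((14.944145202636719, -2.426136016845703), (53.37137222290039, 85.95279693603516), 74.54605102539062)
```

The plate width measures about 113 mm, not 126, but the length, handle, and centring fit. There is also about a 2° tilt in hand, which is allowed and should level on the pins. Now I'll carry it and touch down 12 mm short along jig -x.

```bash
cat > k.py <<'E'
from h import *
from plant import ctrl,sensors
J=np.array([486.4,-199.5]); A=0.2334; ex=np.array([np.cos(A),np.sin(A)]); ey=np.array([-np.sin(A),np.cos(A)])
def st(m): s=sensors.read_state(); e=s['eef_pos']; d=e[:2]-J; print(m,round(s['t'],2),'jig xy',round(d@ex,2),round(d@ey,2),'z',e[2].round(2),'F',s['force'].round(1),'M',s['wrist_torque'].round(2),round(s['grip_width'],1)); return s
def P(x,y,z): return (*(J+x*ex+y*ey),z)
E
python3 - <<'E'
from k import *
ctrl.move_l((556.6,191.8,110),vel=150)
ctrl.move_ptp(P(-12,0,110),Rz(A)); st('over')
ctrl.move_l(P(-12,0,72),vel=80); ctrl.hold(0.3); st('near')
print(ctrl.move_l(P(-12,0,56),vel=15,threshold=3)); st('touch'); ctrl.hold(0.3); st('rest')
E
```

```text
over 16.52 jig xy -11.65 0.7 z 109.68 F [-0.2  0.3 -3.9] M [-0.   -0.02  0.01] 29.1
near 17.45 jig xy -11.67 -0.39 z 72.58 F [ 0.7 -0.2 -4. ] M [-0.02  0.01  0.  ] 29.0
True
touch 18.1 jig xy -12.07 0.05 z 63.31 F [-0.3 -0.8  6.2] M [-0.01 -0.07  0.01] 28.8
rest 18.4 jig xy -12.07 0.05 z 63.3 F [-0.9  0.   6.5] M [-0.01 -0.08 -0.05] 28.8
```

It touched at underside ≈68.3, matching the pin tips (68), with about 10 N between cover and jig. A quick look before sliding.

```bash
python3 - <<'E'
from k import *
from plant import optics
wshot('r1'); c=load('r1'); W=cloud(c['p'],c['d'],c['mtx'],c['R'],c['t'])
hsv=cv2.cvtColor(c['p'],cv2.COLOR_RGB2HSV)
pm=(hsv[...,0]>5)&(hsv[...,0]<20)&(hsv[...,1]>140)&(W[...,2]>50); pm[300:]=False
Q=W[pm]; A_=np.c_[Q[:,:2],np.ones(len(Q))]; k=np.linalg.lstsq(A_,Q[:,2],rcond=None)[0]; print("tilt",k[:2].round(4),"z",np.median(Q[:,2]).round(1))
p,d=optics.grab_frame("side"); a=cv2.resize(p[230:380,230:400],(453,400)); b=cv2.resize(c['p'],(400,300)); b=cv2.copyMakeBorder(b,0,100,0,0,0)
cv2.imwrite('pics/r1m.png',np.hstack([a,b])[:,:800,::-1])
E
```

```text
tilt [-0.0095  0.0335] z 75.3
```

View pics/r1m.png

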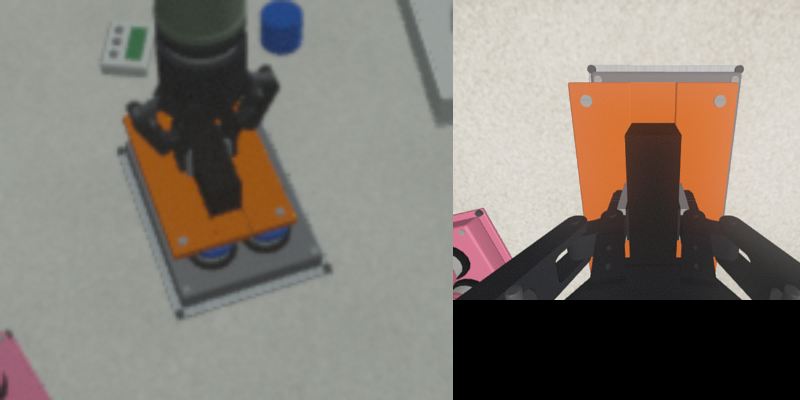

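The side view shows the cover on the pins, shifted toward jig -x as intended. The wrist view shows it square with the jig, with the foot edge parallel at (592..739,69) against the plate edge (568..741,83). Plane-fit tilt is about 0.034, under the limit. Sliding next.

```bash
python3 - <<'E'
from k import *
z=63.2
ctrl.hold(0.1)
for x in (-9,-6,-4,-2,-1,0):
    ctrl.move_l(P(x,0,z),vel=15); s=st(f'x{x}')
hit=ctrl.move_l(P(0,0,52),vel=15,threshold=8); s=st(f'down hit={hit}')
E
```

```text
x-9 19.07 jig xy -8.72 -0.29 z 63.39 F [-1.1 -0.2  1.7] M [-0.15  0.12  0.01] 29.1
x-6 19.43 jig xy -6.02 -0.08 z 63.19 F [-2.9 -1.8  3.9] M [-0.31  0.37 -0.05] 29.0
x-4 19.71 jig xy -3.69 0.66 z 62.33 F [ 0.8  0.7 -4.1] M [-0.01 -0.2   0.01] 28.7
x-2 19.99 jig xy -2.13 0.49 z 62.66 F [-0.5  0.2 -4.4] M [-0.01  0.01  0.02] 28.7
x-1 20.24 jig xy -0.99 0.09 z 63.12 F [-0.9 -0.  -4.2] M [ 0.08 -0.03  0.05] 29.1
x0 20.49 jig xy 0.08 -0.06 z 63.26 F [ 0.1  0.1 -4.1] M [0.   0.04 0.02] 28.8
down hit=False 21.39 jig xy -0.03 -0.05 z 51.97 F [ 0.3 -0.5 -4.2] M [-0.13  0.   -0.06] 28.8
```

It slipped over the pins: free down to underside ≈57 with no side force. Pressing on.

```bash
python3 - <<'E'
from k import *
hit=ctrl.move_l(P(0,0,46),vel=25,threshold=25); st(f'a {hit}')
hit=ctrl.move_l(P(0,0,43),vel=10,threshold=25); st(f'b {hit}')
hit=ctrl.move_l(P(0,0,36),vel=6,threshold=36); st(f'c {hit}')
ctrl.hold(0.5); s=st('held')
wshot('f1'); c=load('f1'); W=cloud(c['p'],c['d'],c['mtx'],c['R'],c['t'])
hsv=cv2.cvtColor(c['p'],cv2.COLOR_RGB2HSV)
pm=(hsv[...,0]>5)&(hsv[...,0]<20)&(hsv[...,1]>140)&(W[...,2]>30); pm[300:]=False
Q=W[pm]; A_=np.c_[Q[:,:2],np.ones(len(Q))]; k=np.linalg.lstsq(A_,Q[:,2],rcond=None)[0]; print("tilt",k[:2].round(4),"z",np.median(Q[:,2]).round(1), "z@centre",(k@[*J,1]).round(1))
E
```

```text
a False 21.78 jig xy -0.02 -0.06 z 45.85 F [ 1.  -0.9 -4.1] M [-0.16 -0.02 -0.01] 28.9
b False 22.23 jig xy 0.09 -0.12 z 43.6 F [-3.6  0.9  4.6] M [ 0.04  0.35 -0.02] 29.1
c True 23.23 jig xy 0.08 -0.12 z 41.77 F [-2.2  0.8  7.5] M [0.05 0.2  0.  ] 28.7
held 23.73 jig xy 0.05 -0.11 z 41.81 F [-2.3  0.   7.7] M [ 0.13  0.18 -0.01] 28.9
tilt [-0.014   0.0344] z 53.9 z@centre 53.3
```

```bash
python3 - <<'E'
from k import *
for n in ['c1','g1','g2','r1','f1']:
    c=load(n); W=cloud(c['p'],c['d'],c['mtx'],c['R'],c['t']); hsv=cv2.cvtColor(c['p'],cv2.COLOR_RGB2HSV)
    pm=(hsv[...,0]>5)&(hsv[...,0]<20)&(hsv[...,1]>110)&(W[...,2]>-5)&(W[...,2]<90)&(c['d']>0); pm[300:]=False; pm[:50]=False
    if n=='c1': pm&=(abs(W[...,0]-556)<90)&(abs(W[...,1]-192)<100)
    Q=W[pm]; A_=np.c_[Q[:,:2],np.ones(len(Q))]; k=np.linalg.lstsq(A_,Q[:,2],rcond=None)[0]; 
    print(n,len(Q),k[:2].round(4),np.median(Q[:,2]).round(1),'bench' , np.median(W[20:40,300:340].reshape(-1,3),0).round(1))
s=st('now')
for i in range(6):
    ctrl.hold(0.05); s=sensors.read_state(); print(s['force'].round(1),s['eef_pos'].round(2))
E
```

```text
c1 11149 [-0.0024 -0.0036] 7.5 bench [557.6 335.5  -0.6]
g1 24705 [-0.0004 -0.0009] 7.5 bench [577.4 328.8  -0.6]
g2 36617 [-0.006  -0.0102] 26.5 bench [575.5 316.8  -0.6]
r1 33279 [-0.0022 -0.0003] 75.3 bench [442.4 -66.2  -0.6]
f1 34201 [-0.0071  0.0073] 53.9 bench [455.1 -69.   -0.7]
now 23.78 jig xy 0.06 -0.11 z 41.81 F [-2.1  1.   8.3] M [ 0.08  0.18 -0.03] 29.0
[-1.9  1.2  7.1] [ 486.48 -199.59   41.8 ]
[-3.2  0.3  6.7] [ 486.53 -199.61   41.85]
[-2.4  0.7  6.3] [ 486.48 -199.6    41.81]
[-1.5  0.7  7.9] [ 486.52 -199.62   41.84]
[-1.9  1.7  6.9] [ 486.48 -199.58   41.81]
[-2.4  0.8  7.7] [ 486.49 -199.6    41.83]
```

A cleaner mask shows the 2° tilt was a masking artefact; the plate is level. Underside ≈46.4–46.8, so about 0.5 mm is left. Pressing further in small steps until the shoulders carry it.

```bash
python3 - <<'E'
from k import *
z=41.5
for i in range(12):
    ctrl.move_l(P(0,0,z),vel=5); ctrl.hold(0.15)
    f=np.mean([(ctrl.hold(0.02),sensors.read_state()['force'])[1] for _ in range(5)],0)
    s=st(f'cmd {z:.1f} f {f.round(1)}')
    if f[2]>25: break
    z-=0.4
E
```

```text
cmd 41.5 f [-3.6  1.4  7. ] 24.77 jig xy 0.07 -0.12 z 42.01 F [-4.1  1.4  6.9] M [ 0.17  0.5  -0.07] 29.0
cmd 41.1 f [-4.5  0.9  7.6] 25.26 jig xy 0.09 -0.14 z 41.72 F [-4.7  0.9  7.4] M [ 0.14  0.55 -0.11] 28.9
cmd 40.7 f [-5.1  1.1  8.9] 25.74 jig xy 0.09 -0.12 z 41.56 F [-5.6  1.4  9.1] M [ 0.15  0.62 -0.04] 29.1
cmd 40.3 f [-5.9  1.8 11.2] 26.23 jig xy 0.1 -0.12 z 41.51 F [-5.9  2.2 11. ] M [ 0.2   0.79 -0.07] 29.0
cmd 39.9 f [-6.8  2.5 13.7] 26.71 jig xy 0.09 -0.11 z 41.45 F [-6.3  2.2 13.6] M [ 0.3   0.95 -0.08] 28.9
cmd 39.5 f [-7.7  3.2 16.1] 27.19 jig xy 0.11 -0.09 z 41.41 F [-7.6  3.4 16.1] M [ 0.33  1.11 -0.1 ] 29.0
cmd 39.1 f [-8.7  3.9 18.4] 27.68 jig xy 0.1 -0.1 z 41.37 F [-8.9  4.8 17.9] M [ 0.35  1.18 -0.11] 28.8
cmd 38.7 f [-9.7  4.2 20.7] 28.16 jig xy 0.11 -0.09 z 41.35 F [-9.4  4.1 21.3] M [ 0.46  1.34 -0.12] 28.8
cmd 38.3 f [-10.3   4.9  23.5] 28.64 jig xy 0.12 -0.11 z 41.34 F [-10.5   5.4  23.7] M [ 0.54  1.56 -0.11] 29.1
cmd 37.9 f [-11.3   5.3  25.9] 29.12 jig xy 0.14 -0.09 z 41.33 F [-11.    5.3  26.3] M [ 0.59  1.74 -0.08] 28.7
```

The force slope stiffened at z≈41.5 with about 13 N total, matching the springs at full travel, so the shoulders are carrying it. Final check of level and height.

```bash
python3 - <<'E'
from k import *
from plant import optics
ctrl.move_l(P(0,0,38.5),vel=5); ctrl.hold(0.5); st('hold')
wshot('f2'); c=load('f2'); W=cloud(c['p'],c['d'],c['mtx'],c['R'],c['t']); hsv=cv2.cvtColor(c['p'],cv2.COLOR_RGB2HSV)
pm=(hsv[...,0]>5)&(hsv[...,0]<20)&(hsv[...,1]>110)&(W[...,2]>30)&(W[...,2]<90); pm[300:]=False; pm[:50]=False
Q=W[pm]; A_=np.c_[Q[:,:2],np.ones(len(Q))]; k=np.linalg.lstsq(A_,Q[:,2],rcond=None)[0]; print(k[:2].round(4),np.median(Q[:,2]).round(2),k@[*J,1])
p,d=optics.grab_frame("side"); a=cv2.resize(p[230:380,230:400],(453,400)); b=cv2.resize(c['p'],(347,260)); b=cv2.copyMakeBorder(b,0,140,0,0,0)
cv2.imwrite('pics/f2m.png',np.hstack([a,b])[:,:,::-1])
E
```

```text
hold 29.89 jig xy 0.15 -0.12 z 41.38 F [-9.7  4.6 21.1] M [ 0.42  1.45 -0.07] 29.0
[-0.0102  0.0067] 53.54 53.909055137473786
```

View pics/f2m.png

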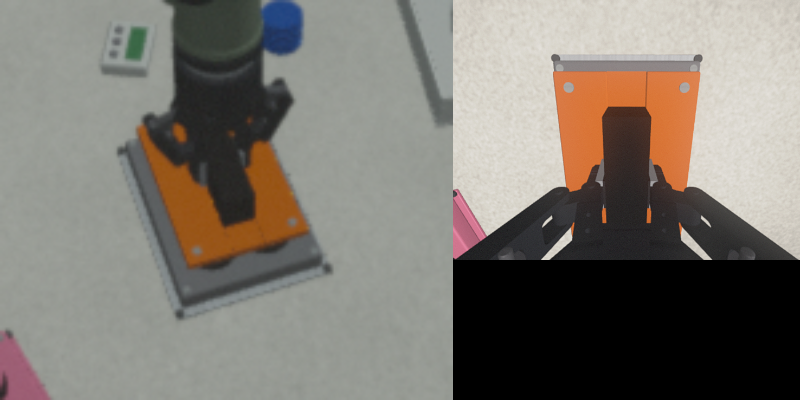

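The cover sits centred and level on the jig (plate at side crop (225,190)). The plate top at 53.5 in the same scale that read 7.5 on the bench gives an underside of about 46.0. Handing in.

```bash
python3 - <<'E'
from k import *
st('before'); ctrl.finish_job()
try: st('after')
except Exception as e: print(e)
E
```

```text
before 29.99 jig xy 0.12 -0.1 z 41.34 F [-9.3  4.3 22. ] M [ 0.49  1.46 -0.1 ] 29.2
the job is handed in; nothing more can be done
the job is handed in; nothing more can be done
```

I handed the job in at 30.0 s, with the cover pressed onto the grey jig's pin shoulders and still gripped and pushed; `finish_job` reports no verdict.

**What I did:** I gripped the orange cover by its handle and rested it level on the pin tips 12 mm short along the jig's x. I slid it until it slipped over both pins, then pressed it down.

**Last checks:**
- **Height:** the cover's underside was at about 46.0 mm, the shoulder height. The arm met a hard stop at about 13 N total, which fits the springs at full travel.
- **Alignment:** position was within about 0.2 mm of the jig centre I measured. Tilt was about 0.01 rad.
- **Force and grip:** the push was 22 N plus the cover's 4 N weight, with the fingers reading 29 mm on the handle at a 100 N grip setting. About 10 N of side force goes into the pins.

**Failed or disagreed:**
- **First grasp:** it closed above the handle because the fingertips were about 43 mm further back than the stated tool-to-tip length. The wrist and fixed cameras both showed this, and I corrected for it.
- **Cameras:** the side camera and the wrist camera differed by about 5 mm in y. I used the wrist camera.
- **Pin height:** my hand-read pin height from two wrist views came out at about 52 mm. Depth and the touchdown both gave 68 mm, so I used that.
- **Plate width:** it measured about 113 mm instead of 126.
- **Apparent tilt:** a 0.034 rad tilt reading was a fault in my image mask.
- **Cups:** I could not see how far the cups went down, so I inferred it from the height and force. I did not re-measure the other things on the bench, but I felt no unexpected contact.

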